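# Find and mark the balance point of a sampler tool arm

## Robot

A 7-joint arm with a two-finger parallel gripper is mounted at the origin on the work surface. World frame = base frame: x ahead of the robot, y to its left, z up, the work surface at z = 0. Lengths are in mm, angles in rad, forces in N, time in s.
With the tool pointing down it reaches from about 425 to 950 mm from the base axis. Payload 4.7 kg.
Tool frame: the origin (TCP) lies where the fingers leave the gripper's body, on its centre line; the fingertips stand 73 mm ahead of it and the grasp point (between the pads) lies 54 mm ahead of it; z points along the fingers, y is the direction in which the jaws open and shut (so a half turn about z gives the same grasp; the last joint's range is limited). The gripper opens to 85 mm and grips with 20 to 120 N. Pads are 22 mm wide; open, the fingers measure 114 mm over their backs; the gripper's body (76 mm by 85 mm) begins 54 mm behind the grasp point. The pads swing forward as they close: fully open they stand 13 mm farther back than shut.
Start: joints at [-1.305, 0.469, -0.049, 1.532, 0.024, 1.141, -0.082], TCP at [196.08, 645.905, 303.935] pointing down, gripper open.
Joint ranges: [-2.59, 2.59], [-0.33, 1.99], [-1.39, 1.29], [0.1, 2.45], [-1.04, 4.18], [0.21, 1.99], [-2.66, 2.66]. Speed limits (rad/s): [2.57, 2.57, 3.14, 3.14, 3.14, 3.14, 3.14].

## Interface

Orientations are given as [roll, pitch, yaw] about the fixed x, y, z axes, in that order (R = Rz(yaw) Ry(pitch) Rx(roll)).
In Python, from station import * gives the robot as it stands.
- The arm moves only by the tool carry_out, never from a script. Its arguments are lists of equal length, an entry for each row: "offset": the shift along the tool's x, y, z in mm, a list of three; "dr": the turn, a rotation vector about the tool's x, y, z in rad, a list of three. In form: {"offset": [[x, y, z], ...], "dr": [[rx, ry, rz], ...]}. A call has 1 to 10 rows; each row shifts and turns the commanded pose from where the row before left it, along the tool's axes as they then stand; what a row does not reach is not made up. A row lasts 1/10 s, in which the tool goes at most 50 mm and 8.59 degrees, less where a joint would pass 70% of its speed; a pose out of reach is approached as far as the arm can. A call with a gripper value outside its range is refused whole. "grip" is the finger opening in mm, from 0 to 85.4, set as the call begins (left out, the last holds). The fingers move at their own pace and stop on an object; "force" is the grip in N (left out, the last holds). Time passes only in rows, so rows that do not move let the fingers close. It gives the time, the measured TCP pose, the force and the opening at its end, in the units of the state.
- state(): the state, without advancing time (a new reading comes with each control period).
- camera(name): name is "scene" or "top"; returns a dict with "frame" (384x512x3 uint8, blue, green, red), "fx", "fy", "cx", "cy" (pixels), "world_to_cam" (4x4, takes a point from world to camera coordinates). Camera axes: x right, y up, looking along -z (the intrinsics and any distortion apply to the point x, -y, -z); pixel columns grow to the right and rows downward; lengths in mm; the calibration is good to about 2 mm. A picture is of the moment at which its call begins. There is no depth.
- finish_job(): hands the job in, once; it reports no verdict.
The state is a dict: "t": time; "joint_positions": joint angles; "qd": joint speeds; "joint_efforts": joint torques, N m; "eef_pos": TCP position; "eef_rot": TCP orientation; "wrist_force": force on the tool from outside, world axes, zero at the start; "ft_torque": the same for the moment, N m; "opening": finger opening in mm.
Only numpy, scipy, OpenCV 4.12 (cv2) and the standard library are available. Lean on these libraries where they do the work, as an engineer would, in place of code of your own. Each camera call takes 0.05 s, during which the arm holds its last target. There are 200 camera calls.

## Task

The autosampler's tool arm lies across the knife edge of the balancing stand, tipped onto a fork rest. Keeping it on the knife edge, slide the arm along until it balances there by itself, level and clear of both rests, and let go of it. Then mark the balance point: set the white saddle astride the bar right above the knife edge, gently, so that it sits fully down and the arm still balances.

Things in the scene. Friction and masses are not known exactly. Their poses are not given: they have to be found in the camera images.
- stand: Balancing stand, fixed: grey foot 70 x 190 x 12 mm, origin under its centre. Its steel knife edge runs along its x. At y = -68 and 68 mm are two fork rests, 8 mm thick along y: crossbar tops at z = 114 mm, 6 mm below the edge, rubber, giving up to 3 mm; cheeks up to z = 128 mm, 31 mm apart, guide the bar loosely.
- knife (a point): Middle of the knife edge's top, above the stand's origin at z = 120 mm; axes as the stand's. The edge is 44 mm wide (x), blunt, 5 mm along y, in a rubber bed that damps rocking. A bar let go off balance slips some 1 to 2 mm along it towards its heavy end as it tips.
- tool_arm: Tool arm, loose: flat aluminium bar 25 (x) x 360 (y) x 12 (z) mm, evenly made, 0.30 kg, its injection head on the +y end. Origin: centre of the bar's underside. It lies across the knife edge, y nearly as the stand's y, tipped about 0.1 rad at the start, head down. It balances only with its mass centre within about 2 mm of the edge's middle, settling level in 1 to 2 s; else it tips 0.08 rad or more onto a rest.
- head (a point): On the bar's underside, 150 mm (y) from the arm's origin, in the injection head: a block 44 (x) x 40 (y) mm, white above, grey below, from 75 mm below to 18 mm above the underside, with a 20 mm needle under it. It weighs 0.075 to 0.155 kg, unknown, centred 40 mm below this point, so the arm's balance point lies 30 to 52 mm from its origin towards the head.
- saddle: Marker saddle, loose, white plastic, 25 g, standing on the bench: inverted U 37 (x) x 24 (y) mm, 15 mm high, legs 10 mm long, 29 mm apart (x); on top a flat finger tab 12 (x) x 24 (y) mm, z = 15 to 51 mm. Black lines show its middle. Origin: centre, level with the leg ends. Seated, its y runs along the bar (either way) and its leg ends are 2 mm above the bar's underside.
- septa_jar: small clear jar with a white cap, 44 mm across, 50 mm tall; a bystander, origin under its centre
- beaker: glass beaker, 68 mm across, 85 mm tall; a bystander, origin under its centre
- screwdriver: black-handled screwdriver lying flat, about 180 mm long along its x; a bystander
- vial_rack: blue vial rack full of small vials, 90 x 140 mm, 50 mm tall; a bystander, origin under its centre
Mind the look-alikes: they are no part of the job. Several things have the shape of the saddle; the one meant has the colours described above.

How it is judged:
By the outcome, as a careful person would: the job done as asked, in the order asked, and still so for the second after the job is handed in, with the robot touching nothing.
It also fails if it takes over 72 s, if anything falls off the work surface, if the arm or the gripper's body presses on something with over 40 N, if the wrist force passes 120 N, or if a joint passes its speed limit or range.

## Working session

There is one attempt and no reset: what is moved stays moved. The work goes in short steps, Python scripts to look and compute and a tool call to move; the robot and the scene stay as the last step left them, time stands still between calls to the robot, and variables do not carry over. Pictures are saved under pics/ and viewed, about 8 in all and at most 12, crops included, and the job is handed in when it is done.

Besides the shell and the picture viewer there is one more tool, called after ">>>" by a JSON object that holds its "method" and its "body". carry_out: Moves the arm, as the interface text tells. Its arguments: {"type":"object","properties":{"offset":{"type":"array"},"dr":{"type":"array"},"grip":{"type":"number"},"force":{"type":"number"}},"required":["offset","dr"]}

```bash
ls; mkdir -p pics; cat > h.py <<'E'
from station import *
import numpy as np, cv2
def ray(c,u,v):
    M=np.array(c["world_to_cam"]);R=M[:3,:3];o=-R.T@M[:3,3]
    d=np.array([(u-c["cx"])/c["fx"],-(v-c["cy"])/c["fy"],-1.]);return o,R.T@d
def at(c,u,v,z):
    o,d=ray(c,u,v);return o+d*(z-o[2])/d[2]
def proj(c,p):
    M=np.array(c["world_to_cam"]);q=M[:3,:3]@np.array(p,float)+M[:3,3]
    return c["cx"]+c["fx"]*q[0]/-q[2],c["cy"]-c["fy"]*q[1]/-q[2]
E
python3 - <<'E'
from h import *
a=camera("top");b=camera("scene")
cv2.imwrite("pics/a.png",a["frame"]);cv2.imwrite("pics/b.png",b["frame"])
for c in(a,b):print({k:v for k,v in c.items() if k!="frame"})
print(state())
E
```

```text
pics
{'fx': 368.08652957550186, 'fy': 368.08652957550186, 'cx': 259.2068295279973, 'cy': 187.90064406052906, 'world_to_cam': array([[-1.84549537e-02, -9.99786698e-01, -9.27218212e-03,
         3.91837914e+00],
       [ 9.88582112e-01, -1.96336756e-02,  1.49398547e-01,
        -5.70955916e+02],
       [-1.49548727e-01, -6.40917011e-03,  9.88733584e-01,
        -1.06435507e+03],
       [ 0.00000000e+00,  0.00000000e+00,  0.00000000e+00,
         1.00000000e+00]])}
{'fx': 359.5899673783814, 'fy': 359.5899673783814, 'cx': 253.83563792158276, 'cy': 191.29111058020194, 'world_to_cam': array([[ 2.76173583e-01,  9.61088371e-01, -6.10691252e-03,
        -1.46663696e+02],
       [-6.05432773e-01,  1.78901994e-01,  7.75529002e-01,
         2.54335728e+02],
       [ 7.46444445e-01, -2.10483298e-01,  6.31282403e-01,
        -1.42253221e+03],
       [ 0.00000000e+00,  0.00000000e+00,  0.00000000e+00,
         1.00000000e+00]])}
{'t': 0.1, 'joint_positions': array([-1.30489658,  0.4693735 , -0.04860641,  1.53360186,  0.02413454,
        1.14099635, -0.08230802]), 'qd': array([-0.00087616, -0.0025313 , -0.00079662, -0.00274736,  0.00052322,
        0.00145906,  0.000805  ]), 'joint_efforts': array([ 4.81714578e-04, -5.11515427e+01, -4.73029318e-02, -2.38388282e+01,
        1.07157874e-02,  4.38266579e-03,  1.07586874e-05]), 'eef_pos': array([195.98542669, 645.49583163, 302.94611996]), 'eef_rot': array([-3.13980272e+00,  8.93839793e-05,  2.84683924e+00]), 'wrist_force': array([-0.60728081, -0.17217582, -0.73228745]), 'ft_torque': array([ 0.00915746,  0.07577363, -0.01034692]), 'opening': 84.90641720863562}
```

View pics/a.png

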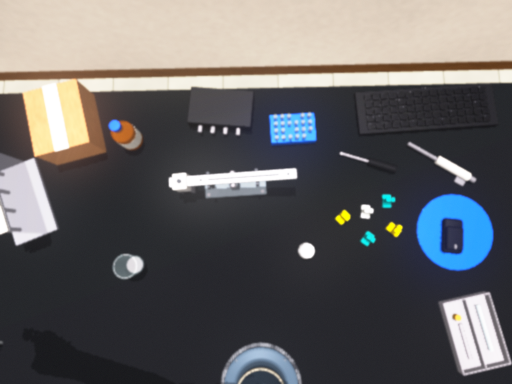

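View pics/b.png

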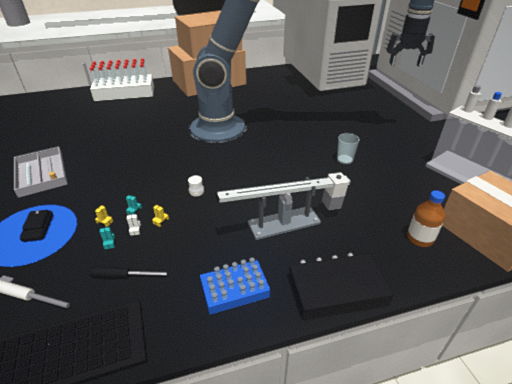

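Top view: the arm bar runs from its head at (180,181) to its free end at (297,173), over the stand at about (236,186). The saddle shapes are white (366,211), yellow (343,216) and (394,229), and cyan (388,200) and (368,238). Only the white one fits the description, so I'll confirm it in an enlarged crop.

```bash
python3 - <<'E'
from h import *
a=camera("top")["frame"];b=camera("scene")["frame"]
r=lambda im,x0,x1,y0,y1,w,h:cv2.resize(im[y0:y1,x0:x1],(w,h),interpolation=cv2.INTER_CUBIC)
t=r(a,160,310,155,205,800,267)            # x5.33
l=r(a,330,410,185,250,400,325);s=r(b,90,180,185,258,400,325) # x5, x4.44
cv2.imwrite("pics/c.png",np.vstack([t,np.hstack([l,s])]))
cv2.imwrite("pics/d.png",r(b,205,365,165,245,800,400))
E
```

```text
(no output)
```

View pics/c.png

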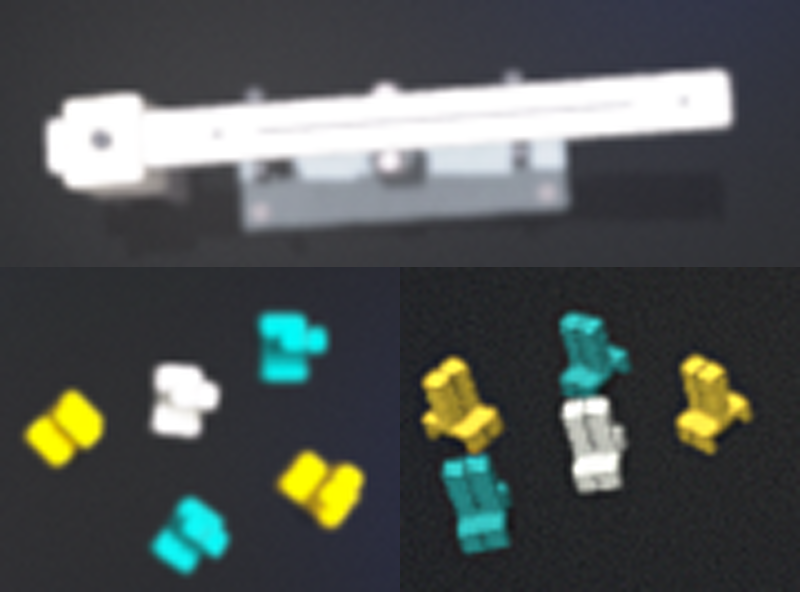

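View pics/d.png

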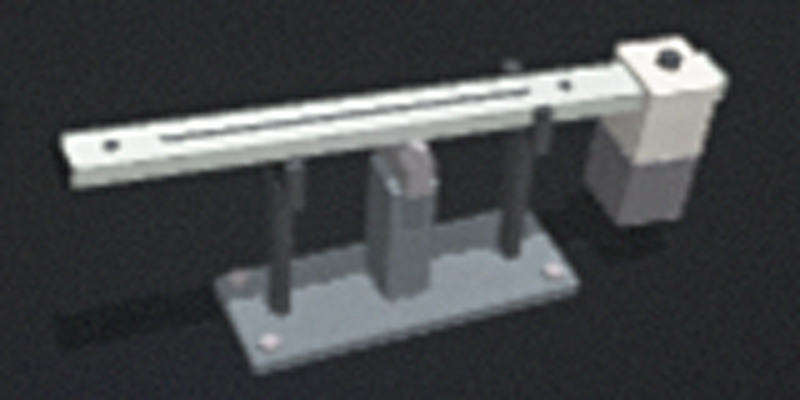

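The crop shows the white saddle at crop (180,400), which is top pixel (366,211). Its tab stands up, its black mid line is visible, and the yellow and cyan ones surround it. I'll fit the stand and arm from corner points and the saddle by silhouette.

```bash
cat >> h.py <<'E'
from scipy.optimize import least_squares, minimize
from scipy.spatial.transform import Rotation as Ro
B=lambda x,y,z:np.array([[i,j,k] for i in x for j in y for k in z],float)
SAD=[B((-6,6),(-12,12),(15,51)),B((-18.5,18.5),(-12,12),(10,15)),B((-18.5,-14.5),(-12,12),(0,15)),B((14.5,18.5),(-12,12),(0,15))]
def sil(c,boxes,R,t,S=4):
    m=np.zeros((384*S,512*S),np.uint8)
    for b in boxes:
        p=np.array([proj(c,R@q+t) for q in b]);p=((p+.5)*S-.5)
        cv2.fillConvexPoly(m,cv2.convexHull(np.round(p*16).astype(np.int32)),255,shift=4)
    return cv2.resize(m,(512,384),interpolation=cv2.INTER_AREA)/255.
def pts(fit,model,obs,x0,rot):  # obs: list of (cam, modelpoint, u, v)
    f=lambda x:np.ravel([np.array(proj(c,rot(x).apply(m)+x[:3]))-(u,v) for c,m,u,v in obs])
    r=least_squares(f,x0,loss="soft_l1");return r.x,np.abs(f(r.x)).reshape(-1,2)
E
cat > fit1.py <<'E'
from h import *
a=camera("top");b=camera("scene")
T=lambda x,y:((x+.5)/5.333-.5+160,(y+.5)/5.34-.5+155)
D=lambda x,y:((x+.5)/5-.5+205,(y+.5)/5-.5+165)
o=[(b,(35,-95,12),*D(217,283)),(b,(35,95,12),*D(577,279)),]
# scene camera looks from +x: front edge = +x
o=[(b,(-35,-95,12),*D(217,283)),(b,(35,-95,12),*D(258,360)),(b,(35,95,12),*D(577,279)),(b,(-35,95,12),*D(531,212)),
   (a,(-35,-95,12),*T(567,208)),(a,(-35,95,12),*T(244,229))]
x,e=pts(0,0,o,[650,60,0,0],lambda x:Ro.from_euler("z",x[3]))
print("stand",x.round(2),e.round(1).tolist())
o=[(b,(-12.5,-180,12),*D(62,133)),(b,(12.5,-180,12),*D(72,168)),(b,(12.5,-180,0),*D(73,187)),
 (b,(-22,130,18),*D(613,43)),(b,(22,130,18),*D(650,92)),(b,(22,170,18),*D(729,78)),
 (a,(12.5,-180,12),*T(728,70)),(a,(-12.5,-180,12),*T(733,127)),(a,(22,170,18),*T(64,97)),(a,(22,130,18),*T(143,93))]
y,e=pts(0,0,o,[650,80,115,0,-.1],lambda x:Ro.from_euler("xz",[x[4],x[3]]))
print("arm",y.round(3),e.round(1).tolist())
R=Ro.from_euler("xz",[y[4],y[3]])
k=R.inv().apply(np.array([x[0],x[1],120+x[2]])-y[:3]);print("knife in arm frame",k)
M=[]
for c,(u0,u1,v0,v1) in((a,(355,377,200,224)),(b,(125,142,212,237))):
    f=c["frame"].astype(float);g=f.max(2);s=(f.max(2)-f.min(2))/(g+1)
    m=np.clip((g-50)/80,0,1)*(s<.3);w=np.zeros_like(m);w[v0:v1,u0:u1]=1;M.append((c,m*w,w))
def cost(p):
    R=Ro.from_euler("z",p[2]).as_matrix();return sum((((sil(c,SAD,R,np.array([p[0],p[1],0]))-m)*w)**2).sum() for c,m,w in M)
p0=at(a,365,211,15)[:2];print(p0)
r=min((minimize(cost,[*p0,w],method="Nelder-Mead",options=dict(initial_simplex=[[*p0,w],[p0[0]+8,p0[1],w],[p0[0],p0[1]+8,w],[*p0,w+.3]])) for w in np.arange(0,3.1,.5)),key=lambda r:r.fun)
print("saddle",r.x,r.fun)
for u,v in((343,216),(394,229),(388,200),(368,238),(306,250),(366,211)):print(u,v,at(a,u,v,25)[:2].round())
E
python3 fit1.py
```

```text
stand [ 5.8861e+02  7.0440e+01 -2.3000e+00  5.0000e-02] [[0.6, 0.7], [0.5, 1.4], [1.0, 1.0], [1.0, 1.5], [0.3, 0.1], [1.1, 0.1]]
arm [ 5.88951e+02  6.84370e+01  1.22068e+02  3.30000e-02 -9.30000e-02] [[1.4, 0.5], [1.0, 0.2], [1.3, 0.1], [0.9, 0.0], [1.3, 0.2], [1.0, 0.8], [0.1, 0.4], [0.5, 1.3], [0.8, 0.4], [1.8, 0.2]]
knife in arm frame [-0.27628585  2.40938515 -4.15872717]
[ 497.55725004 -327.9029751 ]
saddle [ 495.57602477 -327.89551579    2.97351967] 43.169743187716264
343 216 [ 483. -258.]
394 229 [ 441. -408.]
388 200 [ 529. -397.]
368 238 [ 416. -329.]
306 250 [ 384. -143.]
366 211 [ 497. -328.]
```

>>> {"method": "carry_out", "body": {"offset": [[0,0,0],[0,0,0],[0,0,0],[0,0,0],[0,0,0],[0,0,0],[0,0,0],[0,0,0],[0,0,0],[0,0,0]], "dr": [[0,0,0.124],[0,0,0.124],[0,0,0.124],[0,0,0.124],[0,0,0.124],[0,0,0.124],[0,0,0.124],[0,0,0.124],[0,0,0.124],[0,0,0.125]], "grip": 50, "force": 25}}

```text
t: 1.3
eef_pos: [196.0, 645.9, 303.8]
eef_rot: [-3.141, 0.0, 1.601]
wrist_force: [-0.8, 0.5, 0.2]
opening: 49.8
```

>>> {"method": "carry_out", "body": {"offset": [[-33.5,22,0],[-33.5,22,0],[-33.5,22,0],[-33.5,22,0],[-33.5,22,0],[-33.5,22,0],[-33.5,22,0],[-33.5,22,0],[-33.5,22,0],[-33.5,22,0]], "dr": [[0,0,0],[0,0,0],[0,0,0],[0,0,0],[0,0,0],[0,0,0],[0,0,0],[0,0,0],[0,0,0],[0,0,0]]}}

```text
t: 2.3
eef_pos: [428.4, 317.4, 304.1]
eef_rot: [3.141, -0.001, 1.606]
wrist_force: [0.7, 0.1, -0.7]
opening: 49.9
```

>>> {"method": "carry_out", "body": {"offset": [[-33.5,22,5],[-33.5,22,5],[-33.5,22,5],[-33.5,22,5],[-33.5,22,5],[-33.5,22,5],[-33.5,20,5],[0,0,5],[0,0,0]], "dr": [[0,0,0],[0,0,0],[0,0,0],[0,0,0],[0,0,0],[0,0,0],[0,0,0],[0,0,0],[0,0,0]]}}

```text
t: 3.2
eef_pos: [587.6, 88.8, 263.0]
eef_rot: [-3.14, 0.0, 1.604]
wrist_force: [-1.0, 1.1, -0.8]
opening: 50.0
```

>>> {"method": "carry_out", "body": {"offset": [[0,0,15],[0,0,15],[0,0,15],[0,0,15],[0,0,10],[0,0,0]], "dr": [[0,0,0],[0,0,0],[0,0,0],[0,0,0],[0,0,0],[0,0,0]]}}

```text
t: 3.8
eef_pos: [586.8, 89.9, 191.8]
eef_rot: [-3.138, 0.001, 1.606]
wrist_force: [-0.1, 0.4, 0.0]
opening: 50.0
```

```bash
python3 - <<'E'
from h import *
a=camera("top");b=camera("scene")
r=lambda im,x0,x1,y0,y1,w,h:cv2.resize(im[y0:y1,x0:x1],(w,h),interpolation=cv2.INTER_CUBIC)
cv2.imwrite("pics/e.png",r(b["frame"],205,365,125,245,800,600))
print(state()["eef_pos"],state()["wrist_force"])
E
```

```text
[587.94417378  89.72307434 193.77413304] [ 0.47686051 -0.19632448 -0.27318917]
```

View pics/e.png

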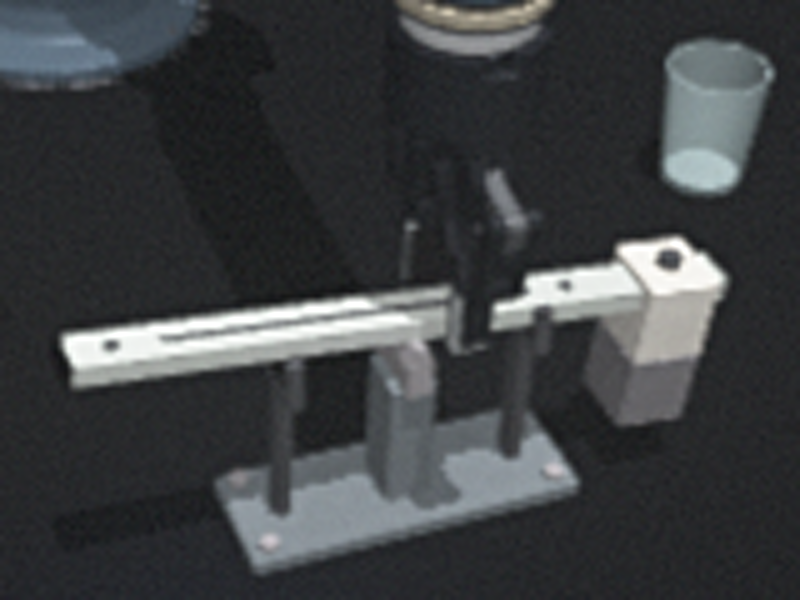

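```bash
python3 - <<'E'
from h import *
b=camera("scene")
P=lambda p:((np.array(proj(b,p))+.5-(205,125))*5-.5).round()
print("tip front",P((588+32,90,120)),"knife front end",P((610.6,71.5,120)),"knife mid",P((588.6,70.4,120)))
for y in(-68,68):print("cheek",P((588.6+20-.04*y,70.4+y,128)))
for y in(-180,180):print("barend",P((589-.033*y+12.5,68.4+y,122-.093*y)))
print(state()["wrist_force"])
E
```

```text
tip front [466. 357.] knife front end [425. 352.] knife mid [408. 326.]
cheek [294. 366.]
cheek [545. 311.]
barend [ 64. 388.]
barend [724. 296.]
[ 1.21590284 -0.24148291  0.73219241]
```

>>> {"method": "carry_out", "body": {"offset": [[2.5,0,0],[2.5,0,0],[0,0,0]], "dr": [[0,-0.046,0],[0,-0.047,0],[0,0,0]]}}

```text
t: 4.25
eef_pos: [588.0, 96.8, 194.3]
eef_rot: [3.14, 0.092, 1.609]
wrist_force: [-0.1, 0.7, -0.2]
opening: 49.6
```

>>> {"method": "carry_out", "body": {"offset": [[0,0,0],[0,0,0],[0,0,0],[0,0,0],[0,0,0],[0,0,0]], "dr": [[0,0,0],[0,0,0],[0,0,0],[0,0,0],[0,0,0],[0,0,0]], "grip": 20}}

```text
t: 4.85
eef_pos: [587.8, 94.4, 194.2]
eef_rot: [3.141, 0.093, 1.605]
wrist_force: [-1.0, 0.5, 5.3]
opening: 24.2
```

>>> {"method": "carry_out", "body": {"offset": [[-1.7,0,-0.5],[-1.7,0,-0.5],[-1.7,0,-0.5],[-1.8,0,-0.5],[0,0,0],[0,0,0],[0,0,0]], "dr": [[0,0.023,0],[0,0.023,0],[0,0.023,0],[0,0.024,0],[0,0,0],[0,0,0],[0,0,0]]}}

```text
t: 5.55
eef_pos: [588.0, 87.4, 196.1]
eef_rot: [3.141, 0.001, 1.606]
wrist_force: [1.6, -2.4, 1.1]
opening: 24.2
```

>>> {"method": "carry_out", "body": {"offset": [[-4,0,0],[-4,0,0],[-4,0,0],[-4,0,0],[-4,0,0],[-4,0,0],[-4,0,0],[-4,0,0],[-4,0,0],[-3,0,0]], "dr": [[0,0,0],[0,0,0],[0,0,0],[0,0,0],[0,0,0],[0,0,0],[0,0,0],[0,0,0],[0,0,0],[0,0,0]]}}

```text
t: 6.55
eef_pos: [589.2, 48.7, 196.2]
eef_rot: [3.142, -0.0, 1.606]
wrist_force: [0.4, 5.1, 3.4]
opening: 23.8
```

```bash
cat > look.py <<'E'
from h import *
import sys
n=sys.argv[1]
b=camera("scene");s=state()
print(s["t"],s["eef_pos"].round(2),s["eef_rot"].round(3),s["wrist_force"].round(2),s["ft_torque"].round(3))
cv2.imwrite(f"pics/{n}.png",cv2.resize(b["frame"][125:245,185:345],(800,600),interpolation=cv2.INTER_CUBIC))
E
python3 look.py f
```

```text
6.6 [589.24  47.98 196.27] [3.141 0.    1.605] [-0.38  5.22  3.47] [ 1.105  0.019 -0.039]
```

View pics/f.png

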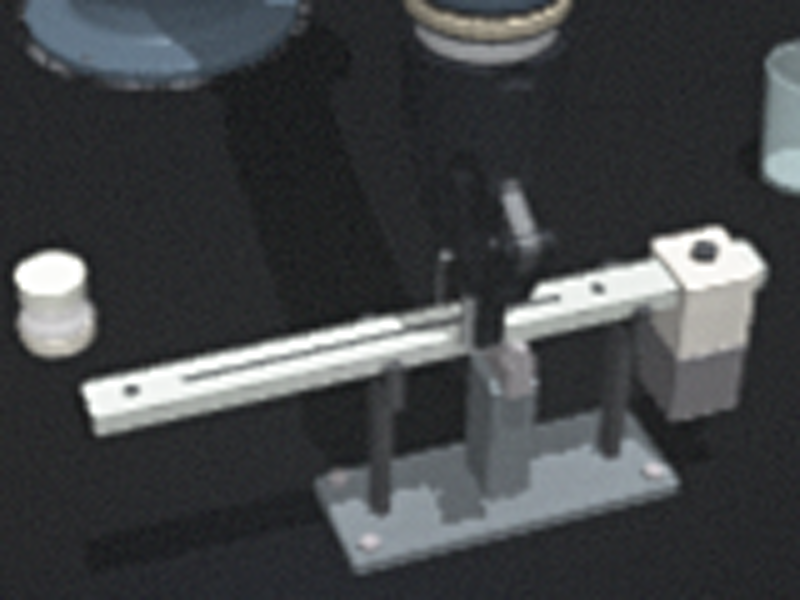

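>>> {"method": "carry_out", "body": {"offset": [[0.5,0,0],[0,0,0]], "dr": [[0,0,0],[0,0,0]]}}

```text
t: 6.8
eef_pos: [589.2, 48.2, 196.3]
eef_rot: [3.142, 0.002, 1.605]
wrist_force: [0.1, -0.5, 4.5]
opening: 24.4
```

>>> {"method": "carry_out", "body": {"offset": [[0,0,0],[0,0,0],[0,0,0],[0,0,0],[0,0,0],[0,0,0],[0,0,0],[0,0,0],[0,0,0],[0,0,0]], "dr": [[0,0,0],[0,0,0],[0,0,0],[0,0,0],[0,0,0],[0,0,0],[0,0,0],[0,0,0],[0,0,0],[0,0,0]], "grip": 40}}

```text
t: 7.8
eef_pos: [589.2, 49.6, 196.2]
eef_rot: [-3.142, -0.0, 1.606]
wrist_force: [-0.9, -0.6, 0.4]
opening: 40.2
```

```bash
cat > armfit.py <<'E'
from h import *
# fit x,y,z,yaw,tilt of the arm by silhouette in both views, gripper zone masked out
BAR=B((-12.5,12.5),(-180,180),(0,12))
def fit(x0=(588,31,122,.033),verbose=True):
    a=camera("top");b=camera("scene");s=state();M=[]
    K=np.array([588.6,70.4,120])
    for c in(a,b):
        g=c["frame"].astype(float);sat=g.max(2)-g.min(2);g=g.mean(2)
        m=np.clip((g-120)/60,0,1)*(sat<60)
        w=np.zeros((384,512))
        def fill(P,val):
            p=np.array([proj(c,q) for q in P]);cv2.fillConvexPoly(w,cv2.convexHull(np.round(p).astype(np.int32)),val)
        tail=B((555,625),(x0[1]-205,x0[1]+100),(110,150));fill(tail,1.)
        e=s["eef_pos"];fill(B((e[0]-60,e[0]+60),(e[1]-28,e[1]+28),(e[2]-80,e[2]+120)),0.)
        fill(B((550,570),(60,80),(90,119)),0.) ; fill(B((600,625),(55,85),(90,119)),0.)
        fill(B((540,640),(x0[1]+118,x0[1]+230),(90,150)),0.)
        M.append((c,m,w))
    def cost(p):
        R=Ro.from_euler("xz",[p[4],p[3]]).as_matrix();t=np.array(p[:3])
        return sum((((sil(c,[BAR],R,t)-m)*w)**2).sum() for c,m,w in M)
    best=None
    for th in(-.09,0,.09):
        p0=np.array([*x0,th]);p0[2]=120+ (x0[1]-70.4)*th*1
        S=np.vstack([p0]+[p0+d for d in np.diag([4,5,3,.02,.03])])
        r=minimize(cost,p0,method="Nelder-Mead",options=dict(initial_simplex=S,maxiter=220,xatol=.02,fatol=.05))
        if best is None or r.fun<best.fun:best=r
    p=best.x;R=Ro.from_euler("xz",[p[4],p[3]])
    k=R.inv().apply(K-p[:3])
    print("arm",p.round(3),"cost",round(best.fun,1),"knife in arm y",k[1].round(1),"z",k[2].round(1))
    print(s["t"],s["eef_pos"].round(1),s["wrist_force"].round(1));return p
if __name__=="__main__":fit()
E
time python3 armfit.py; python3 look.py g
```

```text
arm [5.90797e+02 3.18210e+01 1.18638e+02 3.50000e-02 8.60000e-02] cost 343.5 knife in arm y 38.6 z -2.0
7.9 [589.2  49.5 196.2] [-0.3 -0.6 -0.1]
7.95 [589.2   49.53 196.17] [ 3.142 -0.     1.606] [-1.15 -0.02 -0.39] [-0.007  0.003 -0.034]
real	0m6.905s
user	0m9.787s
sys	0m4.047s
```

View pics/g.png

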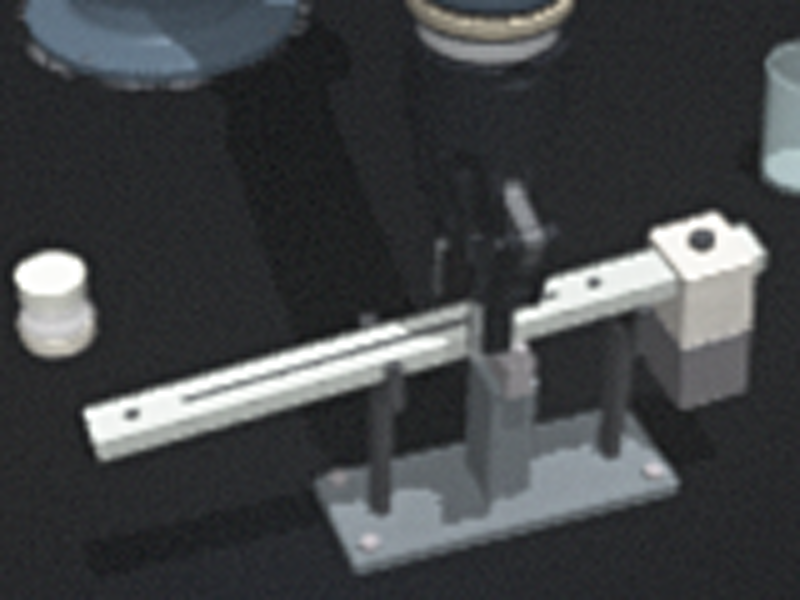

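Level hold worked, but on release the tail tipped down (tail end near (90,430) in the crop, fit tilt +0.086). The arm therefore went a little too far, so I'll regrip, level it and move it back about 5 mm.

>>> {"method": "carry_out", "body": {"offset": [[-2.3,0,1],[-2.3,0,1],[0,0,0]], "dr": [[0,0.043,0],[0,0.043,0],[0,0,0]]}}

```text
t: 8.25
eef_pos: [589.3, 43.2, 194.0]
eef_rot: [-3.141, -0.086, 1.603]
wrist_force: [-0.4, -0.9, 0.3]
opening: 39.8
```

>>> {"method": "carry_out", "body": {"offset": [[0,0,0],[0,0,0],[0,0,0],[0,0,0],[0,0,0]], "dr": [[0,0,0],[0,0,0],[0,0,0],[0,0,0],[0,0,0]], "grip": 20}}

```text
t: 8.75
eef_pos: [589.4, 44.9, 194.2]
eef_rot: [3.142, -0.086, 1.606]
wrist_force: [-1.7, -2.4, 1.9]
opening: 24.2
```

>>> {"method": "carry_out", "body": {"offset": [[1.6,0,-0.5],[1.6,0,-0.5],[1.6,0,-0.5],[1.7,0,-0.5],[0,0,0],[1.5,0,0],[1.5,0,0],[1.5,0,0],[0.5,0,0],[-0.3,0,0]], "dr": [[0,-0.021,0],[0,-0.021,0],[0,-0.022,0],[0,-0.022,0],[0,0,0],[0,0,0],[0,0,0],[0,0,0],[0,0,0],[0,0,0]]}}

```text
t: 9.75
eef_pos: [588.9, 56.1, 196.3]
eef_rot: [-3.141, -0.0, 1.606]
wrist_force: [0.4, 0.5, -3.8]
opening: 24.1
```

```bash
python3 armfit.py
```

```text
arm [ 5.88527e+02  3.50060e+01  1.20738e+02  5.40000e-02 -1.80000e-02] cost 345.7 knife in arm y 35.3 z -0.1
9.85 [588.9  55.8 196.4] [-0.6  0.5 -3.9]
```

```bash
python3 -c "
from h import *
s=state();print(s['wrist_force'],s['ft_torque'],s['eef_pos'])"
```

```text
[-0.56600029  0.4603145  -3.93926057] [ 0.0003508  -0.07177135  0.01708252] [588.91163699  55.82498239 196.37269599]
```

>>> {"method": "carry_out", "body": {"offset": [[0,0,0.4],[0,0,0]], "dr": [[0,0,0],[0,0,0]]}}

```text
t: 10.05
eef_pos: [589.0, 55.9, 196.0]
eef_rot: [3.142, -0.0, 1.606]
wrist_force: [0.5, -0.7, -3.4]
opening: 23.9
```

```bash
python3 -c "
from h import *
s=state();print(s['wrist_force'],s['ft_torque'],s['eef_pos'])"
```

```text
[ 0.50500487 -0.6564427  -3.35639061] [-0.05606574 -0.07256642  0.00214832] [588.98120485  55.91532269 196.00110381]
```

>>> {"method": "carry_out", "body": {"offset": [[0,0,0.5],[0,0,0]], "dr": [[0,0,0],[0,0,0]]}}

```text
t: 10.25
eef_pos: [589.0, 55.9, 195.9]
eef_rot: [3.142, -0.0, 1.606]
wrist_force: [-1.3, -0.5, 0.6]
opening: 24.5
```

>>> {"method": "carry_out", "body": {"offset": [[0,0,0.4],[0,0,0]], "dr": [[0,0,0],[0,0,0]]}}

```text
t: 10.45
eef_pos: [589.0, 55.9, 195.8]
eef_rot: [3.141, -0.0, 1.606]
wrist_force: [-3.5, -0.7, 4.6]
opening: 24.2
```

>>> {"method": "carry_out", "body": {"offset": [[0,0,-0.3],[0,0,0]], "dr": [[0,0,0],[0,0,0]]}}

```text
t: 10.65
eef_pos: [589.0, 55.9, 195.8]
eef_rot: [3.141, -0.0, 1.606]
wrist_force: [-2.3, -0.6, 5.5]
opening: 24.0
```

```bash
python3 armfit.py
```

```text
arm [ 5.89170e+02  3.61230e+01  1.20299e+02  4.90000e-02 -5.00000e-03] cost 341.9 knife in arm y 34.3 z -0.1
10.75 [589.   55.9 195.8] [-3.3 -1.4  5.4]
```

>>> {"method": "carry_out", "body": {"offset": [[0,0,0],[0,0,0],[0,0,0],[0,0,0],[0,0,0],[0,0,0],[0,0,0],[0,0,0],[0,0,0],[0,0,0]], "dr": [[0,0,0],[0,0,0],[0,0,0],[0,0,0],[0,0,0],[0,0,0],[0,0,0],[0,0,0],[0,0,0],[0,0,0]], "grip": 40}}

```text
t: 11.75
eef_pos: [589.0, 56.1, 195.4]
eef_rot: [3.142, -0.0, 1.606]
wrist_force: [-0.2, -0.3, -0.8]
opening: 40.0
```

```bash
python3 armfit.py
```

```text
arm [5.90868e+02 3.57320e+01 1.19575e+02 3.50000e-02 8.70000e-02] cost 333.8 knife in arm y 34.6 z -2.6
11.85 [589.   56.  195.4] [0.5 0.3 0.2]
```

>>> {"method": "carry_out", "body": {"offset": [[-2.3,0,0.4],[-2.4,0,0.4],[0,0,0]], "dr": [[0,0.043,0],[0,0.044,0],[0,0,0]]}}

```text
t: 12.15
eef_pos: [589.1, 49.6, 194.6]
eef_rot: [3.142, -0.087, 1.603]
wrist_force: [-0.1, -0.4, -0.0]
opening: 40.3
```

>>> {"method": "carry_out", "body": {"offset": [[0,0,0],[0,0,0],[0,0,0],[0,0,0],[0,0,0]], "dr": [[0,0,0],[0,0,0],[0,0,0],[0,0,0],[0,0,0]], "grip": 20}}

```text
t: 12.65
eef_pos: [589.2, 51.3, 194.6]
eef_rot: [3.141, -0.087, 1.606]
wrist_force: [-0.3, -2.0, 1.3]
opening: 23.9
```

>>> {"method": "carry_out", "body": {"offset": [[1.6,0,-0.3],[1.6,0,-0.3],[1.6,0,-0.3],[1.7,0,-0.3],[0,0,0],[1.3,0,0],[1.3,0,0],[0.9,0,0],[0,0,0]], "dr": [[0,-0.021,0],[0,-0.022,0],[0,-0.022,0],[0,-0.022,0],[0,0,0],[0,0,0],[0,0,0],[0,0,0],[0,0,0]]}}

```text
t: 13.55
eef_pos: [588.5, 61.5, 195.9]
eef_rot: [-3.141, -0.001, 1.606]
wrist_force: [0.4, -0.7, -2.6]
opening: 24.2
```

```bash
python3 armfit.py
```

```text
arm [ 5.88551e+02  3.96990e+01  1.20789e+02  5.00000e-02 -1.20000e-02] cost 345.2 knife in arm y 30.7 z -0.4
13.65 [588.5  61.5 195.9] [ 0.1 -0.5 -2.4]
```

>>> {"method": "carry_out", "body": {"offset": [[0,0,0.4],[0,0,0]], "dr": [[0,0.006,0],[0,0,0]]}}

```text
t: 13.85
eef_pos: [588.6, 61.2, 195.7]
eef_rot: [-3.141, -0.007, 1.605]
wrist_force: [-1.1, -1.3, 0.9]
opening: 24.2
```

>>> {"method": "carry_out", "body": {"offset": [[0,0,0],[0,0,0],[0,0,0],[0,0,0],[0,0,0],[0,0,0],[0,0,0],[0,0,0],[0,0,0],[0,0,0]], "dr": [[0,0,0],[0,0,0],[0,0,0],[0,0,0],[0,0,0],[0,0,0],[0,0,0],[0,0,0],[0,0,0],[0,0,0]], "grip": 40}}

```text
t: 14.85
eef_pos: [588.8, 61.3, 195.7]
eef_rot: [3.142, -0.006, 1.606]
wrist_force: [-0.3, 0.4, 0.1]
opening: 40.1
```

```bash
python3 armfit.py
```

```text
arm [ 5.8942e+02  3.9583e+01  1.2026e+02  4.4000e-02 -6.0000e-03] cost 342.9 knife in arm y 30.8 z -0.1
14.95 [588.8  61.3 195.6] [-0.4 -0.5  0.3]
```

Level after 1 s. I'll wait another 1.5 s to confirm that it settles.

>>> {"method": "carry_out", "body": {"offset": [[0,0,0],[0,0,0],[0,0,0],[0,0,0],[0,0,0],[0,0,0],[0,0,0],[0,0,0],[0,0,0],[0,0,0]], "dr": [[0,0,0],[0,0,0],[0,0,0],[0,0,0],[0,0,0],[0,0,0],[0,0,0],[0,0,0],[0,0,0],[0,0,0]]}}

```text
t: 15.95
eef_pos: [588.8, 61.3, 195.6]
eef_rot: [-3.142, -0.006, 1.606]
wrist_force: [0.1, 0.2, 0.2]
opening: 39.8
```

>>> {"method": "carry_out", "body": {"offset": [[0,0,0],[0,0,0],[0,0,0],[0,0,0],[0,0,0]], "dr": [[0,0,0],[0,0,0],[0,0,0],[0,0,0],[0,0,0]]}}

```text
t: 16.45
eef_pos: [588.8, 61.3, 195.6]
eef_rot: [-3.142, -0.006, 1.606]
wrist_force: [-0.2, 0.6, 1.5]
opening: 40.2
```

```bash
python3 armfit.py
```

```text
arm [ 5.89371e+02  3.93910e+01  1.20640e+02  4.30000e-02 -1.00000e-03] cost 340.4 knife in arm y 31.0 z -0.6
16.55 [588.8  61.3 195.6] [ 0.5 -0.6  0.6]
```

Balanced level with fingers off: tilt is about 0 after 1.7 s. Lifting clear, then refining the saddle's yaw.

>>> {"method": "carry_out", "body": {"offset": [[0,0,-5],[0,0,-10],[0,0,-20],[0,0,-25],[0,0,-25],[0,0,-5]], "dr": [[0,0,0],[0,0,0],[0,0,0],[0,0,0],[0,0,0],[0,-0.006,0]]}}

```text
t: 17.15
eef_pos: [590.4, 60.3, 289.7]
eef_rot: [3.135, -0.001, 1.605]
wrist_force: [-0.2, 0.1, -0.2]
opening: 39.9
```

```bash
cat > sad.py <<'E'
from h import *
a=camera("top");b=camera("scene");M=[]
for c,(u0,u1,v0,v1) in((a,(355,377,200,224)),(b,(125,142,212,237))):
    f=c["frame"].astype(float);g=f.max(2);s=(f.max(2)-f.min(2))/(g+1)
    m=np.clip((g-50)/80,0,1)*(s<.3);w=np.zeros_like(m);w[v0:v1,u0:u1]=1;M.append((c,m,w))
def cost(p,Ms):
    R=Ro.from_euler("z",p[2]).as_matrix();return sum((((sil(c,SAD,R,np.array([p[0],p[1],0]))-m)*w)**2).sum() for c,m,w in Ms)
p0=[496,-328]
for w in(-.6,-.4,-.2,-.1,0,.1,.2,.4,1.4):
    r=minimize(lambda q:cost([*q,w],M),p0,method="Nelder-Mead");print(w,r.x.round(1),round(r.fun,1))
for Ms in(M[:1],M[1:],M):
    r=minimize(cost,[*p0,-.1],args=(Ms,),method="Nelder-Mead",options=dict(initial_simplex=[[*p0,-.1],[500,-328,-.1],[496,-324,-.1],[*p0,.2]]));print(r.x.round(3),round(r.fun,1))
p=r.x;out=[]
R=Ro.from_euler("z",p[2]).as_matrix()
for c,m,w in M:
    v,u=np.argwhere(w>0).min(0);q=c["frame"][v-2:v+26,u-4:u+24]
    q=cv2.resize(q,None,fx=14,fy=14,interpolation=cv2.INTER_CUBIC)
    for bx in SAD:
        h=np.array([proj(c,R@z+[p[0],p[1],0]) for z in bx]);h=((h+.5-(u-4,v-2))*14).astype(np.int32)
        cv2.polylines(q,[cv2.convexHull(h)],True,(0,0,255),1)
    out.append(q)
cv2.imwrite("pics/s.png",np.hstack(out))
E
python3 sad.py; python3 armfit.py
```

```text
-0.6 [ 496.3 -327.2] 91.0
-0.4 [ 495.3 -327.7] 66.0
-0.2 [ 495.8 -327.6] 45.0
-0.1 [ 496.3 -327.8] 44.4
0 [ 496.1 -328.7] 50.5
0.1 [ 495.5 -328.8] 64.0
0.2 [ 496.2 -328.9] 75.7
0.4 [ 496.7 -328.5] 97.1
1.4 [ 498.1 -331.8] 168.7
[ 4.98255e+02 -3.29558e+02 -1.67000e-01] 31.2
[ 4.95047e+02 -3.27641e+02 -1.38000e-01] 8.0
[ 4.95712e+02 -3.27759e+02 -1.34000e-01] 43.6
arm [ 5.88367e+02  4.11430e+01  1.20065e+02  5.20000e-02 -6.00000e-03] cost 338.8 knife in arm y 29.2 z 0.1
17.35 [588.2  60.9 284.9] [ 0.6  0.2 -0.5]
```

View pics/s.png

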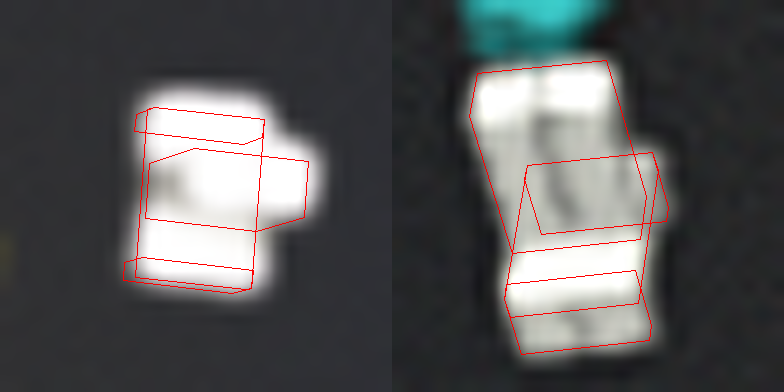

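>>> {"method": "carry_out", "body": {"offset": [[-38.5,-10.5,0],[-38.5,-10.5,0],[-38.5,-10.5,0],[-38.5,-10.5,0],[-38.5,-10.5,0],[-38.5,-10.5,0],[-38.5,-10.5,0],[-38.5,-10.5,0],[-38.5,-10.5,0],[-38.8,-10.2,0]], "dr": [[0,0,0],[0,0,0],[0,0,0],[0,0,0],[0,0,0],[0,0,0],[0,0,0],[0,0,0],[0,0,0],[0,0,0]]}}

```text
t: 18.35
eef_pos: [496.6, -329.0, 284.1]
eef_rot: [-3.139, -0.001, 1.606]
wrist_force: [-0.1, 0.4, -0.8]
opening: 40.2
```

>>> {"method": "carry_out", "body": {"offset": [[0,0,30],[0,0,30],[0,0,30],[0,0,30],[0,0,20],[0,0,0],[0,0,0]], "dr": [[0,0,0.085],[0,0,0.09],[0,0,0],[0,0,0],[0,0,0],[0,0,0],[0,0,0]]}}

```text
t: 19.05
eef_pos: [497.3, -328.0, 145.0]
eef_rot: [-3.14, -0.0, 1.431]
wrist_force: [0.6, -0.9, -0.3]
opening: 40.2
```

```bash
python3 - <<'E'
from h import *
a=camera("top");b=camera("scene");s=state();print(s["eef_pos"],s["eef_rot"])
r=lambda im,x0,x1,y0,y1,w,h:cv2.resize(im[y0:y1,x0:x1],(w,h),interpolation=cv2.INTER_CUBIC)
cv2.imwrite("pics/k.png",np.hstack([r(a["frame"],330,410,180,240,400,300),r(b["frame"],100,180,185,245,400,300)]))
E
```

```text
[ 498.05332208 -328.47368694  146.55000576] [3.14018453e+00 6.78032185e-04 1.43061691e+00]
```

View pics/k.png

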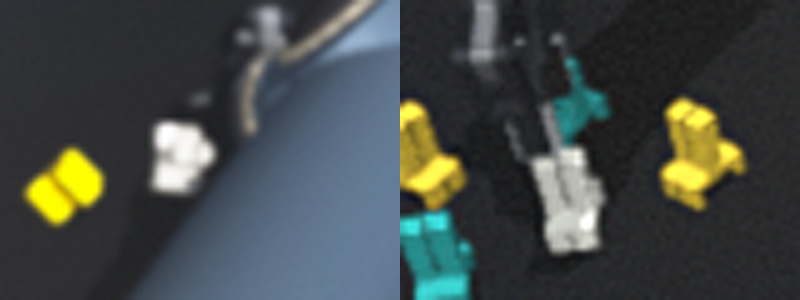

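The fingers straddle the white saddle (scene crop (570,200)) and clear of its neighbours. Descending and gripping.

>>> {"method": "carry_out", "body": {"offset": [[0,0,12],[0,0,12],[0,0,12],[0,0,10],[0,0,5],[0,0,0]], "dr": [[0,0,0],[0,0,0],[0,0,0],[0,0,0],[0,0,0],[0,0,0]]}}

```text
t: 19.75
eef_pos: [497.2, -327.7, 93.5]
eef_rot: [-3.14, -0.001, 1.431]
wrist_force: [-0.2, -0.8, -0.0]
opening: 40.3
```

>>> {"method": "carry_out", "body": {"offset": [[0,0,0],[0,0,0],[0,0,0],[0,0,0],[0,0,0],[0,0,0],[0,0,0],[0,0,0]], "dr": [[0,0,0],[0,0,0],[0,0,0],[0,0,0],[0,0,0],[0,0,0],[0,0,0],[0,0,0]], "grip": 8, "force": 30}}

```text
t: 20.55
eef_pos: [497.9, -328.2, 95.1]
eef_rot: [3.141, 0.0, 1.431]
wrist_force: [-0.5, 0.3, 4.5]
opening: 11.4
```

>>> {"method": "carry_out", "body": {"offset": [[0,0,-20],[0,0,-40],[0,0,-40],[0,0,-40],[0,0,-40],[0,0,-10],[0,0,0]], "dr": [[0,0,0],[0,0,0],[0,0,-0.085],[0,0,-0.09],[0,0,0],[0,0,0],[0,0,0]]}}

```text
t: 21.25
eef_pos: [498.0, -328.3, 285.9]
eef_rot: [3.139, 0.001, 1.606]
wrist_force: [-0.7, 0.7, -0.7]
opening: 11.1
```

>>> {"method": "carry_out", "body": {"offset": [[39.5,10.4,0],[39.5,10.4,0],[39.5,10.4,0],[39.5,10.4,0],[39.5,10.4,0],[39.5,10.4,0],[39.5,10.4,0],[39.5,10.4,0],[39.5,10.4,0],[39.6,10.5,0]], "dr": [[0,0,0],[0,0,0],[0,0,0],[0,0,0],[0,0,0],[0,0,0],[0,0,0],[0,0,0],[0,0,0],[0,0,0]]}}

```text
t: 22.25
eef_pos: [586.8, 72.4, 281.9]
eef_rot: [-3.137, 0.001, 1.606]
wrist_force: [-0.1, -1.1, 0.4]
opening: 11.5
```

>>> {"method": "carry_out", "body": {"offset": [[0,0,15],[0,0,15],[0,0,0],[0,0,0]], "dr": [[0,0,0],[0,0,0],[0,0,0],[0,0,0]]}}

```text
t: 22.65
eef_pos: [587.2, 68.7, 253.5]
eef_rot: [-3.139, 0.001, 1.603]
wrist_force: [1.1, -0.0, 0.1]
opening: 11.8
```

```bash
cat > rel.py <<'E'
from h import *
a=camera("top");b=camera("scene");s=state();e=s["eef_pos"];print(s["t"],e.round(1),s["eef_rot"].round(3),s["wrist_force"].round(1))
g=b["frame"].astype(float).mean(2)
# foot, scene view
m=np.clip((g-48)/30,0,1);w=np.zeros((384,512))
def fill(P,v):
    p=np.array([proj(b,q) for q in P]);cv2.fillConvexPoly(w,cv2.convexHull(np.round(p).astype(np.int32)),v)
fill(B((545,632),(-35,176),(0,14)),1.)
for y in(2.4,138.4):fill(B((568,612),(y-8,y+8),(12,130)),0.)
fill(B((565,615),(55,90),(12,125)),0.);fill(B((560,620),(-150,230),(112,150)),0.);fill(B((560,620),(160,230),(40,150)),0.)
F=[B((-35,35),(-95,95),(0,12))]
def cost(p):return (((sil(b,F,Ro.from_euler("z",p[3]).as_matrix(),np.array(p[:3]))-m)*w)**2).sum()
p0=np.array([588.6,70.4,0,.04])
r=minimize(cost,p0,method="Nelder-Mead",options=dict(initial_simplex=np.vstack([p0]+[p0+d for d in np.diag([4,4,3,.03])])))
print("foot",r.x.round(2),r.fun.round(1))
g3=minimize(lambda q:cost([q[0],q[1],0,q[2]]),[588.6,70.4,.04],method="Nelder-Mead",options=dict(initial_simplex=[[588,70,.04],[592,70,.04],[588,74,.04],[588,70,.07]])).x
print("foot z=0",g3.round(2))
# saddle, scene view: tab and U below the fingers (U only: lower part)
zz=e[2]-95
f=b["frame"].astype(float);gm=f.max(2);m2=np.clip((gm-70)/60,0,1)
w2=np.zeros((384,512))
w=w2;fill(B((e[0]-30,e[0]+30),(e[1]-25,e[1]+25),(zz-6,zz+14)),1.)
def c2(p):return (((sil(b,SAD,Ro.from_euler("z",p[2]).as_matrix(),np.array([e[0],p[0],p[1]]))-m2)*w2)**2).sum()
q=minimize(c2,[e[1],zz,.035],method="Nelder-Mead",options=dict(initial_simplex=[[e[1],zz,.035],[e[1]+4,zz,.035],[e[1],zz+4,.035],[e[1],zz,.1]]))
print("saddle y,z,yaw (cam)",q.x.round(2),round(q.fun,1),"expected",e[1].round(1),zz.round(1))
im=b["frame"][115:245,205:365].copy();im=cv2.resize(im,None,fx=5,fy=5,interpolation=cv2.INTER_CUBIC)[:600]
def dr(bx,R,t,col):
    h=np.array([proj(b,R@z+t) for z in bx]);h=((h+.5-(205,115))*5).astype(np.int32);cv2.polylines(im,[cv2.convexHull(h)],True,col,1)
Rf=Ro.from_euler("z",r.x[3]).as_matrix();dr(F[0],Rf,r.x[:3],(0,0,255));dr(B((-22,22),(-2.5,2.5),(112,120)),Rf,r.x[:3],(0,255,255))
Rg=Ro.from_euler("z",g3[2]).as_matrix();dr(B((-22,22),(-.1,.1),(115,120)),Rg,np.array([g3[0],g3[1],0]),(255,255,0))
for bx in SAD:dr(bx,Ro.from_euler("z",q.x[2]).as_matrix(),np.array([e[0],q.x[0],q.x[1]]),(0,255,0))
cv2.imwrite("pics/m.png",im)
E
python3 rel.py; python3 armfit.py
```

```text
22.75 [588.   69.  254.9] [3.141 0.    1.603] [-0.3  0.2  0. ]
foot [5.8767e+02 6.9980e+01 1.7500e+00 5.0000e-02] 14.0
foot z=0 [5.8586e+02 7.0870e+01 5.0000e-02]
saddle y,z,yaw (cam) [ 7.0850e+01  1.4899e+02 -2.0000e-02] 138.9 expected 69.0 159.9
arm [ 5.88756e+02  3.89840e+01  1.20044e+02  4.80000e-02 -5.00000e-03] cost 338.3 knife in arm y 31.4 z 0.1
22.85 [588.1  69.6 255.3] [-0.1 -1.2 -0.3]
```

View pics/m.png

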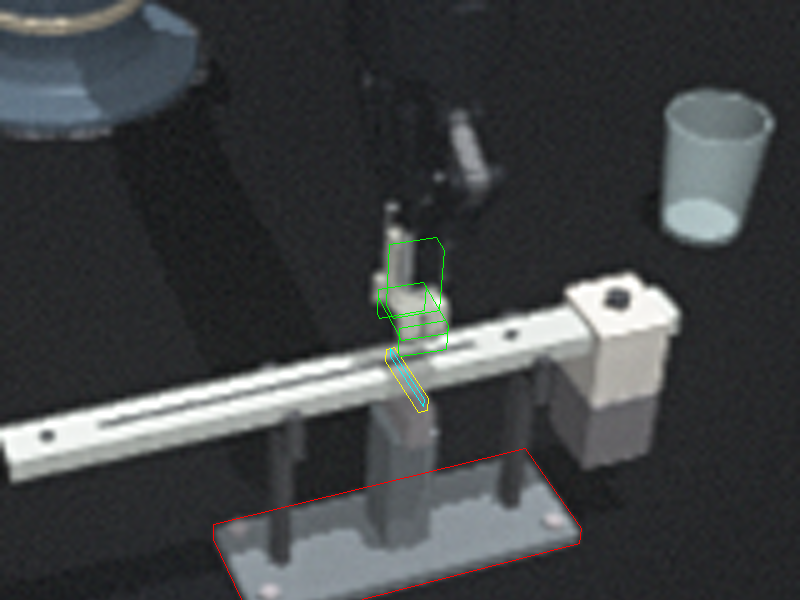

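The foot outline fits well, giving the knife at y ≈ 70–71. The saddle auto-fit picked up the bar, so I'll check the saddle's front black line, seen near (422,322) in the crop, by projection instead.

```bash
python3 - <<'E'
from h import *
b=camera("scene");e=state()["eef_pos"];print(e)
P=lambda p:((np.array(proj(b,p))+.5-(205,115))*5).round(1)
R=Ro.from_euler("z",.035).as_matrix();z0=160
for q in((18.5,0,0),(18.5,0,15),(18.5,-12,0),(18.5,12,0),(18.5,-12,15),(18.5,12,15)):print(q,P(R@np.array(q)+[588,69.2,z0]))
g=b["frame"].max(2)[170:190,276:300];print(g[:, :])
E
```

```text
[588.14183834  69.86459706 255.33778901]
(18.5, 0, 0) [423.7 335.7]
(18.5, 0, 15) [425.4 311.2]
(18.5, -12, 0) [401.  340.4]
(18.5, 12, 0) [446.3 331. ]
(18.5, -12, 15) [402.5 315.9]
(18.5, 12, 15) [448.2 306.5]
[[ 41  44  40  52 142 193 169 133 134 124 124  89  45  34  37  39  45  56
   46  40  43  41  46  44]
 [ 43  42  39  44 125 180 158 136 148 131 124  93  48  48  50  60  74  67
   52  39  39  43  43  44]
 [ 39  42  39  50 122 160 145 138 164 158 136 109  91 106 118 128 129  92
   49  40  42  41  44  41]
 [ 46  43  39  62 138 159 142 145 166 175 161 141 148 173 187 190 157 104
   53  37  44  42  42  43]
 [ 42  43  44  60 130 158 143 159 178 190 191 174 168 188 197 200 220 204
  125  45  41  39  43  42]
 [ 40  43  39  43  68  92  86 136 183 197 196 197 195 197 196 201 250 255
  191  67  37  45  41  43]
 [ 41  42  38  37  43  41  40  76 144 190 197 198 196 196 186 188 194 195
  151  80  43  38  45  42]
 [ 44  45  42  43  43  42  33  47 111 175 192 190 185 174 150 161 169 172
  151  88  39  40  43  41]
 [ 40  46  46  48  46  42  40  37  77 141 170 172 173 147 129 157 172 174
  141 
[... 432 characters left out ...]
41  37  42  49  62  66  74  87 102 120 126 157 170 171 190 225 239
  238 234 208 176 166 176]
 [ 57  67  75  92 106 122 128 142 170 175 174 166 163 161 164 209 196 168
  156 139 132 146 155 181]
 [117 128 144 170 178 175 176 169 167 164 161 142 120 114 106 122 145 152
  181 195 210 237 243 244]
 [179 176 172 166 166 165 158 131 113 105  92  92  99 110 126 177 237 247
  245 244 245 242 241 238]
 [173 162 147 126 119 101  86  94 103 122 130 145 163 172 176 223 247 243
  244 238 236 221 206 188]
 [155 134 129 149 169 167 145 155 171 172 176 174 175 173 168 174 211 215
  209 187 169 169 168 167]
 [186 201 219 242 251 253 210 175 169 172 170 169 164 159 157 151 162 170
  170 168 168 172 170 171]]
```

Line and leg edge match the prediction to within 0.6 mm, so the robot and camera frames agree. Nudging y by +0.5 and lowering in stages.

>>> {"method": "carry_out", "body": {"offset": [[0.5,0,8],[0,0,8],[0,0,6],[0,0,0],[0,0,0],[0,0,0]], "dr": [[0,0,0],[0,0,0],[0,0,0],[0,0,0],[0,0,0],[0,0,0]]}}

```text
t: 23.5
eef_pos: [588.0, 71.0, 232.8]
eef_rot: [3.141, -0.0, 1.606]
wrist_force: [-0.4, -1.0, -0.4]
opening: 11.1
```

```bash
python3 - <<'E'
from h import *
a=camera("top");b=camera("scene");s=state();print(s["t"],s["eef_pos"].round(1),s["wrist_force"].round(1))
r=lambda im,x0,x1,y0,y1,w,h:cv2.resize(im[y0:y1,x0:x1],(w,h),interpolation=cv2.INTER_CUBIC)
cv2.imwrite("pics/n.png",r(b["frame"],255,325,155,205,770,550))
E
python3 armfit.py
```

```text
23.6 [588.   71.  232.9] [-0.5  0.7  0.1]
arm [ 5.88985e+02  3.92980e+01  1.20152e+02  4.70000e-02 -7.00000e-03] cost 334.9 knife in arm y 31.1 z 0.1
23.7 [588.   71.  232.9] [-0.2  0.  -0.1]
```

View pics/n.png

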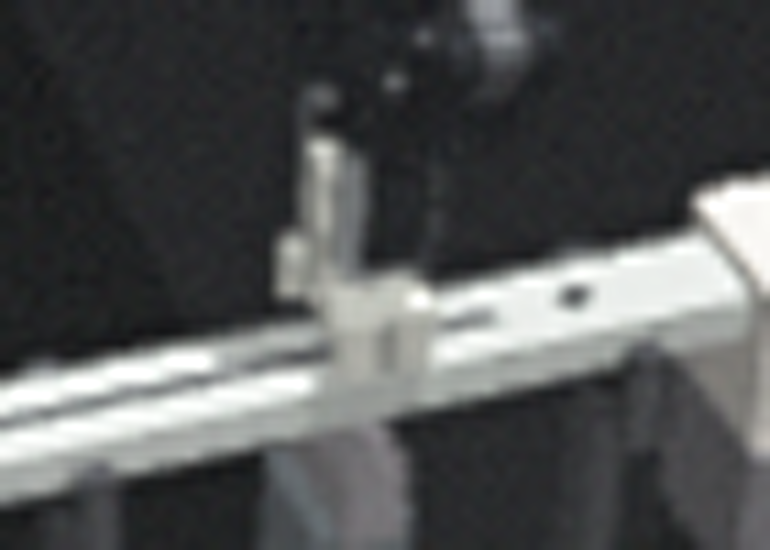

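>>> {"method": "carry_out", "body": {"offset": [[-0.4,-0.3,2],[0,0,2],[0,0,1.5],[0,0,1.5],[0,0,0],[0,0,0]], "dr": [[0,0,0],[0,0,0],[0,0,0],[0,0,0],[0,0,0],[0,0,0]]}}

```text
t: 24.3
eef_pos: [587.6, 70.6, 225.6]
eef_rot: [-3.141, -0.0, 1.606]
wrist_force: [-0.5, 0.4, -1.1]
opening: 11.5
```

>>> {"method": "carry_out", "body": {"offset": [[0,0,1.5],[0,0,1.5],[0,0,1],[0,0,1],[0,0,0],[0,0,0]], "dr": [[0,0,0],[0,0,0],[0,0,0],[0,0,0],[0,0,0],[0,0,0]]}}

```text
t: 24.9
eef_pos: [587.6, 70.6, 220.6]
eef_rot: [-3.142, -0.0, 1.606]
wrist_force: [-0.6, 0.9, -0.3]
opening: 11.4
```

No contact force with the legs about 6 mm past the bar top, so it is astride. Easing down to seating contact.

>>> {"method": "carry_out", "body": {"offset": [[0,0,0.8],[0,0,0.8],[0,0,0.6],[0,0,0],[0,0,0]], "dr": [[0,0,0],[0,0,0],[0,0,0],[0,0,0],[0,0,0]]}}

```text
t: 25.4
eef_pos: [587.6, 70.6, 218.4]
eef_rot: [-3.142, -0.0, 1.606]
wrist_force: [0.6, -0.3, -0.8]
opening: 11.2
```

>>> {"method": "carry_out", "body": {"offset": [[0,0,0.4],[0,0,0.4],[0,0,0],[0,0,0]], "dr": [[0,0,0],[0,0,0],[0,0,0],[0,0,0]]}}

```text
t: 25.8
eef_pos: [587.6, 70.6, 217.6]
eef_rot: [-3.142, -0.0, 1.606]
wrist_force: [0.5, -0.2, -0.2]
opening: 11.7
```

>>> {"method": "carry_out", "body": {"offset": [[0,0,0.4],[0,0,0],[0,0,0]], "dr": [[0,0,0],[0,0,0],[0,0,0]]}}

```text
t: 26.1
eef_pos: [587.5, 70.6, 217.3]
eef_rot: [-3.142, -0.0, 1.606]
wrist_force: [0.4, 0.9, -0.5]
opening: 11.7
```

>>> {"method": "carry_out", "body": {"offset": [[0,0,0.3],[0,0,0],[0,0,0]], "dr": [[0,0,0],[0,0,0],[0,0,0]]}}

```text
t: 26.4
eef_pos: [587.6, 70.7, 217.1]
eef_rot: [3.141, -0.0, 1.606]
wrist_force: [0.1, 0.3, 0.4]
opening: 11.5
```

>>> {"method": "carry_out", "body": {"offset": [[0,0,0.3],[0,0,0],[0,0,0]], "dr": [[0,0,0],[0,0,0],[0,0,0]]}}

```text
t: 26.7
eef_pos: [587.6, 70.7, 217.0]
eef_rot: [3.141, -0.0, 1.606]
wrist_force: [-0.9, 0.1, 4.7]
opening: 11.6
```

```bash
python3 armfit.py
```

```text
arm [ 5.89555e+02  3.99970e+01  1.21465e+02  4.40000e-02 -6.00000e-03] cost 333.8 knife in arm y 30.4 z -1.3
26.8 [587.6  70.7 217. ] [-2.7  0.7  6.3]
```

Seating contact at TCP z 217.0, as predicted. Backing off the preload and opening slightly.

>>> {"method": "carry_out", "body": {"offset": [[0,0,-0.3],[0,0,0]], "dr": [[0,0,0],[0,0,0]]}}

```text
t: 27.0
eef_pos: [587.6, 70.7, 217.0]
eef_rot: [3.141, -0.0, 1.606]
wrist_force: [-1.5, 0.7, 3.2]
opening: 11.5
```

>>> {"method": "carry_out", "body": {"offset": [[0,0,0],[0,0,0],[0,0,0],[0,0,0],[0,0,0],[0,0,0],[0,0,0]], "dr": [[0,0,0],[0,0,0],[0,0,0],[0,0,0],[0,0,0],[0,0,0],[0,0,0]], "grip": 34}}

```text
t: 27.7
eef_pos: [587.6, 70.6, 217.0]
eef_rot: [3.142, -0.0, 1.606]
wrist_force: [0.3, -0.1, -0.3]
opening: 34.4
```

>>> {"method": "carry_out", "body": {"offset": [[0,0,-3],[0,0,-8],[0,0,-15],[0,0,-25],[0,0,-35],[0,0,-40],[0,0,0],[0,0,0],[0,0,0],[0,0,0]], "dr": [[0,0,0],[0,0,0],[0,0,0],[0,0,0],[0,0,0],[0,0,0],[0,0,0],[0,0,0],[0,0,0],[0,0,0]]}}

```text
t: 28.7
eef_pos: [587.0, 70.7, 341.9]
eef_rot: [-3.139, 0.0, 1.606]
wrist_force: [0.6, -0.3, 0.3]
opening: 33.8
```

```bash
python3 - <<'E'
from h import *
b=camera("scene");s=state();print(s["t"],s["eef_pos"].round(1),s["wrist_force"].round(1))
cv2.imwrite("pics/o.png",cv2.resize(b["frame"][140:240,205:345],(798,570),interpolation=cv2.INTER_CUBIC))
E
python3 armfit.py
```

```text
28.75 [587.   70.6 341.9] [ 0.7  0.3 -0.4]
arm [ 5.88753e+02  4.03570e+01  1.20214e+02  4.90000e-02 -7.00000e-03] cost 403.0 knife in arm y 30.0 z 0.0
28.85 [587.3  70.6 342.1] [ 0.6  0.9 -0.8]
```

View pics/o.png

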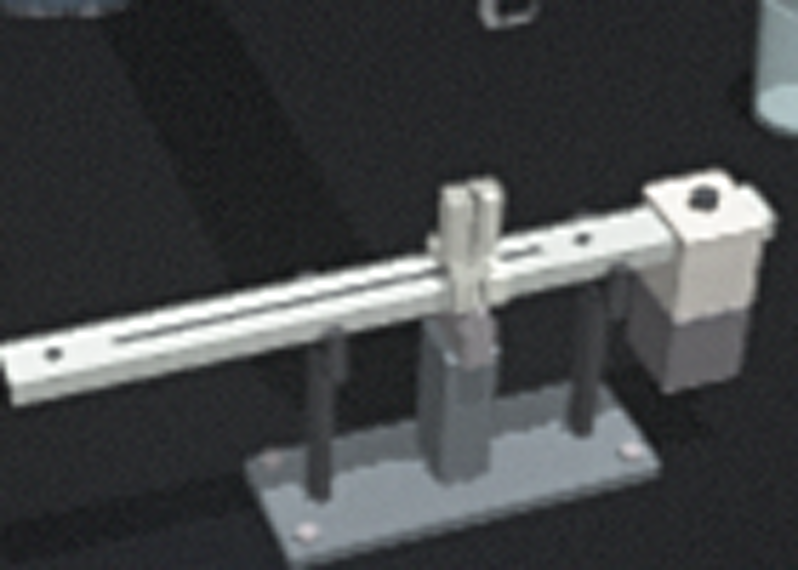

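The saddle sits upright astride the bar (crop (470,250)) above the knife front (487,320), and the arm is level. One last stability and position check before hand-in.

>>> {"method": "carry_out", "body": {"offset": [[0,0,0],[0,0,0],[0,0,0],[0,0,0],[0,0,0],[0,0,0],[0,0,0],[0,0,0],[0,0,0],[0,0,0]], "dr": [[0,0,0],[0,0,0],[0,0,0],[0,0,0],[0,0,0],[0,0,0],[0,0,0],[0,0,0],[0,0,0],[0,0,0]]}}

```text
t: 29.85
eef_pos: [587.6, 70.6, 343.0]
eef_rot: [-3.142, -0.0, 1.606]
wrist_force: [-0.1, 0.1, -0.3]
opening: 34.1
```

```bash
python3 armfit.py; python3 - <<'E'
from h import *
b=camera("scene");g=b["frame"].astype(float).max(2);m=np.clip((g-70)/70,0,1);w=np.zeros((384,512))
p=np.array([proj(b,q) for q in B((560,600),(45,95),(146,185))]);cv2.fillConvexPoly(w,cv2.convexHull(np.round(p).astype(np.int32)),1.)
bar=B((-12.5,12.5),(-180,180),(0,12));R2=Ro.from_euler("z",.045).as_matrix()
c=lambda p:(((np.maximum(sil(b,SAD,Ro.from_euler("z",p[2]).as_matrix(),np.array([587.6,p[0],p[1]])),sil(b,[bar],R2,np.array([588.9,39.5,120.])))-m)*w)**2).sum()
r=minimize(c,[70,122,.04],method="Nelder-Mead",options=dict(initial_simplex=[[70,122,.04],[74,122,.04],[70,126,.04],[70,122,.15]]))
print("saddle y,z,yaw",r.x.round(2),round(r.fun,1))
E
```

```text
arm [ 5.89130e+02  4.08720e+01  1.20802e+02  4.80000e-02 -4.00000e-03] cost 403.3 knife in arm y 29.5 z -0.7
29.95 [587.6  70.6 343. ] [-0.5  0.2 -0.3]
saddle y,z,yaw [7.1530e+01 1.2228e+02 4.0000e-02] 1.6
```

```bash
python3 -c "
from station import *
print(finish_job())"
```

```text
the job is handed in; nothing more can be done
None
```

The arm is balanced level on the knife edge with the white saddle seated above it, and the job was handed in at about 30 s. No verdict was reported.

- **Balancing:** I gripped the bar, levelled it and slid it along the knife. The first two releases, with the knife about 39 and 34 mm from the arm's origin, tipped tail-down. The third, at about 31 mm, stayed level with the fingers open.
- **Off the knife:** During the second and third adjustments the wrist force showed the gripper carrying some or all of the arm's weight, so it was probably lifted slightly clear of the knife, by up to about a millimetre. I lowered it back into contact before each release.
- **Saddle:** I set the white saddle astride the bar, stopped at a few newtons of contact force, released it and backed off about 125 mm.

The last checks were made about 2 s after releasing the saddle:

| Check | Measured | Expected |
|---|---|---|
| Arm tilt | −0.004 rad | 0 (tipped is 0.08 or more) |
| Saddle leg-end height | 122.3 mm | 122 mm when fully down |
| Saddle position along the bar (y) | 71.5 mm by camera, 70.6 mm by robot | knife at 70.0–70.9 mm |

The saddle is therefore about 0 to 1.5 mm from the knife's middle, within the 2 mm calibration error. The knife's position along the arm read 29.5–31.4 mm while the arm stood still, which I take as scatter in the image fit rather than movement.

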